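Nest the second tube block in the cooling tray

ROBOT

A 6-joint arm with a two-finger parallel gripper is mounted at the origin on a cart in front of the work surface, level with it; the furniture and walls round the work are solid. World frame = base frame: x ahead of the robot, y to its left, z up, the work surface at z = 0. Lengths are in mm, angles in rad, forces in N, time in s.
With the tool pointing down it reaches from about 350 to 850 mm from the base axis. Payload 8.1 kg.
Tool frame: the origin (TCP) lies midway between the tips of the shut fingers; the grasp point (between the pads) lies 19 mm behind it; z points along the fingers, y is the line along which they close (so a half turn about z gives the same grasp; the last joint's range is limited). The gripper opens to 85 mm and grips with 20 to 120 N. Pads are 22 mm wide; open, the fingers measure 114 mm over their backs; the gripper's body (76 mm by 85 mm) begins 54 mm behind the grasp point. The pads swing forward as they close: fully open they stand 13 mm farther back than shut.
Start: joints at [1.176, 0.13, 1.488, -0, 1.523, -0.085], TCP at [182.899, 571.448, 231.292] pointing down, gripper open.
Joint ranges: [-2.96, 2.96], [-0.89, 2.26], [0.02, 2.5], [-1.34, 4.48], [0, 2.73], [-2.66, 2.66]. Speed limits (rad/s): [2.39, 2.39, 2.79, 3.14, 3.14, 3.14].

INTERFACE

Orientations are given as a unit quaternion [w, x, y, z].
In Python, from plant import status, imaging, arm gives the robot as it stands. The module is installed in compiled form; this text tells all that it offers.
- The arm moves only by the tool servo_tool, never from a script. Its argument "rows" is a list of rows, each a list of 2 entries, a list of its own where there are three numbers: the shift along the world's x, y, z in cm, then the turn, a rotation vector about the world's x, y, z in rad. A call has 1 to 10 rows; each row is the pose to reach, as a shift and turn from the pose commanded when the call began; what a row does not reach only later rows make up. A row lasts 1/10 s, in which the tool goes at most 50 mm and 8.59 degrees, less where a joint would pass 70% of its speed; a pose out of reach is approached as far as the arm can. A call with a gripper value outside its range is refused whole. "fingers" is the finger opening in cm, from 0 to 8.54, set as the call begins (left out, the last holds). The fingers move at their own pace and stop on an object; "newtons" is the grip in N (left out, the last holds). Time passes only in rows, so rows that repeat a pose let the fingers close. It gives the time, the measured TCP pose, the force, the opening and the grip force at its end, in the units of the state.
- status.state(): the state, without advancing time (a new reading comes with each control period).
- imaging.read_camera(name): name is "scene" or "top"; returns a dict with "pixels" (480x640x3 uint8, red, green, blue), "camera_matrix" (3x3 intrinsics, pixels), "k1" (the pictures are not rectified: a ray, as slopes to the right and down, at radius r is drawn at 1 + k1 r^2 times it, then the intrinsics apply), "eye" and "orientation" of the camera in the world. Camera axes: x right, y up, looking along -z (the intrinsics and any distortion apply to the point x, -y, -z); pixel columns grow to the right and rows downward; lengths in mm; the calibration is good to about 2 mm. A picture is of the moment at which its call begins. There is no depth.
- arm.sign_off(): hands the job in; it is judged then, once.
The state is a dict: "t": time; "joints": joint angles; "dq": joint speeds; "joint_efforts": joint torques, N m; "tool_pos": TCP position; "ee_rot": TCP orientation; "wrist_force": force on the tool from outside, world axes, zero at the start; "ft_torque": the same for the moment, N m; "gripper_width": finger opening in mm; "grasp_force": force on a finger pad.
Only numpy, scipy, OpenCV 4.12 (cv2) and the standard library are available. Lean on these libraries where they do the work, as an engineer would, in place of code of your own. Each camera call takes 0.05 s, during which the arm holds its last target. There are 200 camera calls.

TASK

The grey cooling tray already holds one L-shaped aluminium tube block. Of the two loose L-shaped blocks on the bench, only one is of the right hand to interlock with it: pick that one up and seat it flat on the tray floor in the free space, so that the two blocks nest together and fill the tray. Leave the seated block in its place and the other loose block where it lies.

Things in the scene. Friction and masses are not known exactly. Their poses are not given: they have to be found in the camera images.
- tray: Grey open tray fixed to the bench, 108x188x24 mm (its x, y, z), walls 6, floor 4 mm; inside 96x176. Origin: centre of its underside. The seated block fills the row at the +x wall from the -y wall on, and the -x/-y corner; the rest is free. The fitting block belongs with its origin at (-10.5, 30.5, 4) mm in the tray's frame, axes parallel to the tray's, not turned round; play there 7 mm each way.
- seated_block: L-shaped aluminium tube block lying loose in the tray, shaped as block_a but turned 180 degrees: its +x points to the tray's -x. Origin under its black grip, at about (17, -37, 4) mm in the tray's frame.
- block_a: The loose L block that fits; foot at the LEFT end when it points away from you. 30 mm high. Origin: underside, below the grip (centre of mass; 0.35 kg). Long arm x -30 to 10, y -70 to 50 mm; foot x 10 to 50, y 10 to 50. Black upright grip over the origin: 16 mm wide in x (pinch across x), 44 long in y, 30 to 68 mm above the underside. Flat on the bench, yaw within 0.7 rad of the world's.
- block_b: The other loose L block, mirror image of block_a (y reversed: its foot is at the RIGHT end when it points away from you), same size, grip and origin. Does not fit the free space. Flat on the bench; it and block_a swap places from run to run.

How it is judged:
By the outcome, as a careful person would: the job done as asked, in the order asked, and still so for the second after the job is handed in, with the robot touching nothing.
It also fails if it takes over 35 s, if anything falls off the work surface, if the arm or the gripper's body presses on something with over 40 N, if the wrist force passes 120 N, or if a joint passes its speed limit or range.

## Working session

There is one attempt and no reset: what is moved stays moved. The work goes in short steps, Python scripts to look and compute and a tool call to move; the robot and the scene stay as the last step left them, time stands still between calls to the robot, and variables do not carry over. Pictures are saved under pics/ and viewed, at most 10 in all, crops included, and the job is handed in when it is done.

Besides the shell and the picture viewer there is one more tool, called after "Call:" as name(argument=value, ...), one argument or row to a line, values as JSON. servo_tool: Moves the arm, as the interface text tells. Its arguments: {"type":"object","properties":{"rows":{"type":"array"},"fingers":{"type":"number"},"newtons":{"type":"number"}},"required":["rows"]}

```bash
mkdir -p pics; cat > h.py <<'E'
import numpy as np, cv2
from scipy.spatial.transform import Rotation as R
from plant import status, imaging, arm
def cam(n,save=None):
    c=imaging.read_camera(n)
    if save: cv2.imwrite('pics/'+save,c['pixels'][:,:,::-1])
    return c
def ray(c,uv):
    K=np.array(c['camera_matrix'],float); uv=np.atleast_2d(np.array(uv,float))
    # radial model: drawn = s(1+k1 r^2)
    p=cv2.undistortPoints(uv.reshape(-1,1,2),K,np.array([c['k1'],0,0,0,0.])).reshape(-1,2)
    d=np.c_[p[:,0],-p[:,1],-np.ones(len(p))]
    w,x,y,z=c['orientation']
    return np.array(c['eye']),R.from_quat([x,y,z,w]).apply(d)
def onplane(c,uv,z):
    e,d=ray(c,uv); return e+d*((z-e[2])/d[:,2])[:,None]
E
python3 - <<'E'
from h import *
for n in('scene','top'):
    c=cam(n,n+'0.png'); print(n,c['eye'],c['orientation'],c['camera_matrix'],c['k1'])
print(status.state())
E
```

```text
scene [ -46.69298364 -514.43169062  535.78700152] [ 0.78646201  0.42457125 -0.20102776 -0.40100449] [[521.13130746   0.         323.92634764]
 [  0.         521.13130746 241.7622028 ]
 [  0.           0.           1.        ]] -0.13762022557097622
top [431.30322437 -69.22120952 901.62024975] [-0.7002424  -0.03073658  0.03262649  0.71249657] [[478.27732586   0.         307.12448413]
 [  0.         478.27732586 238.1579846 ]
 [  0.           0.           1.        ]] -0.060407508173386866
{'t': 0.1, 'joints': array([ 1.17562261e+00,  1.31115921e-01,  1.48917592e+00,  4.13792880e-05,
        1.52300442e+00, -8.54107298e-02]), 'dq': array([-0.00065468, -0.0016815 , -0.00319766,  0.00094287,  0.00138502,
       -0.00032291]), 'joint_efforts': array([ 1.20103516e-03, -5.70958328e+01, -5.01938331e+01, -1.29084228e-04,
        8.22515110e-03,  7.30035117e-05]), 'tool_pos': array([182.6774246 , 570.9908418 , 230.32820547]), 'ee_rot': array([-2.22788815e-04,  1.54263949e-01,  9.88029305e-01, -8.22410566e-04]), 'wrist_force': array([-0.01256763,  0.39230638, -0.9262426 ]), 'ft_torque': array([0.01852217, 0.05753806, 0.01820438]), 'grasp_force': 0.0, 'gripper_width': 85.67138840400067}
```

View pics/top0.png

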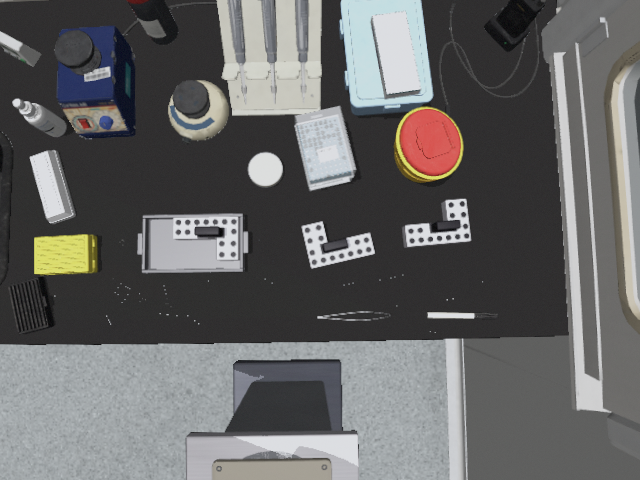

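View pics/scene0.png

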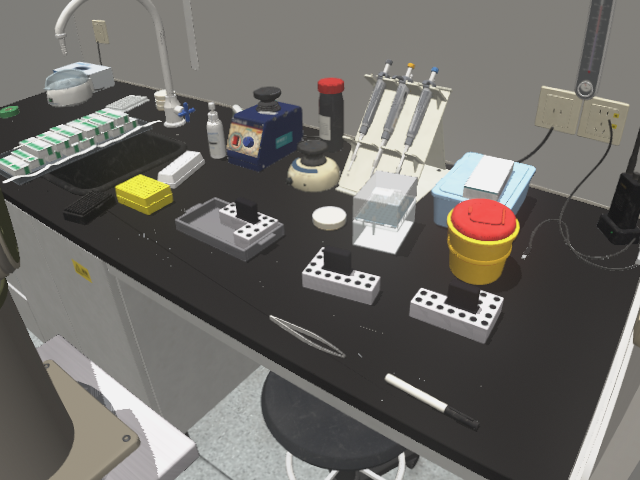

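The tray is at (142–244, 214–272) in the top view. The middle block at (302–373, 222–267) has its foot up and to the left, so it is block_a. The right one at (403–470, 200–247) is block_b.

```bash
cat >> h.py <<'E'
def rect(c,roi,lo,hi,z):
    u0,v0,u1,v1=roi; g=cv2.cvtColor(c['pixels'],cv2.COLOR_RGB2GRAY)
    m=np.zeros_like(g); m[v0:v1,u0:u1]=cv2.inRange(g[v0:v1,u0:u1],lo,hi)
    cs,_=cv2.findContours(m,cv2.RETR_EXTERNAL,cv2.CHAIN_APPROX_NONE)
    k=max(cs,key=cv2.contourArea).reshape(-1,2)
    P=onplane(c,k,z)[:,:2].astype(np.float32)
    r=cv2.minAreaRect(P); return r,cv2.boxPoints(r)
E
python3 - <<'E'
from h import *
c=cam('top'); g=cv2.cvtColor(c['pixels'],cv2.COLOR_RGB2GRAY)
print(g[245:270,330]); print(g[255,295:320]); print(g[255,136:160]); print(g[208:220,160], g[262:276,200]);print(g[222,238:250])
for n,roi,lo,z in(('A',(292,210,385,280),150,30),('A',(292,210,385,280),190,30),('tray',(136,205,252,280),70,24),('tray',(136,205,252,280),110,24),('seated',(165,210,243,265),190,34)):
    r,b=rect(c,roi,lo,255,z); print(n,lo,r,b.round(1).tolist())
cv2.imwrite('pics/crop.png',cv2.resize(c['pixels'][200:285,130:390,::-1],None,fx=3,fy=3,interpolation=cv2.INTER_CUBIC))
E
```

```text
[ 83  83  85  84  70  32  60 169 222 222 209 158 106 113 171 206 216 221
 202 107  49  47  50  47  46]
[ 44  46  48  48  48  46  48  47  47  46  46  47  50 168 217 197 178 184
 195 210 222 221 222 221 221]
[ 48  48  47  46  48  63 131 171 146  47  46  51  81 115 144 180 181 181
 181 180 182 181 181 182]
[ 47  47  46  48  45  48  82 151 167 144  73 139] [187 187 187 187 187 186 162 133 167 153  87  47  48  49]
[129  98 141 165 137  40  35  29  30  39  48  48]
A 150 ((506.2501525878906, -128.16917419433594), (80.20653533935547, 120.43120574951172), 11.96213150024414) [[454.5, -77.5999984741211], [479.5, -195.39999389648438], [558.0, -178.8000030517578], [533.0, -60.900001525878906]]
A 190 ((505.8142395019531, -128.43882751464844), (78.40824890136719, 118.0197982788086), 11.972780227661133) [[455.20001220703125, -78.80000305175781], [479.70001220703125, -194.3000030517578], [556.4000244140625, -178.0], [531.9000244140625, -62.599998474121094]]
tray 70 ((505.57293701171875, 140.974609375), (109.40980529785156, 204.98416137695312), 0.03919457644224167) [[450.79998779296875, 243.39999389648438], [450.8999938964844, 38.400001525878906], [560.2999877929688, 38.5], [560.2000122070312, 243.5]]
tray 110 ((505.3703308105469, 140.77090454101562), (107.72856903076172, 204.63519287109375), 0.17149506509304047) [[451.20001220703125, 242.89999389648438], [451.79998779296875, 38.29999923706055], [559.5, 38.599998474121094], [558.9000244140625, 243.1999969482422]]
seated 190 ((512.9483032226562, 114.56329345703125), (118.79031372070312, 77.03618621826172), 89.05734252929688) [[473.5, 55.79999923706055], [550.5, 54.5], [552.4000244140625, 173.3000030517578], [475.3999938964844, 174.60000610351562]]
```

View pics/crop.png

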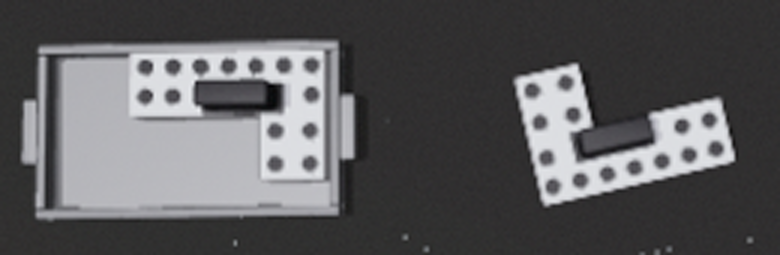

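Block_a's origin is at about (494.3, −120.5) with a yaw of +12°. The tray centre is at about (505.5, 141) with a yaw near 0. First I move to above block_a.

Call:
servo_tool(
  rows=[
    [[2,-3,0],[0,0,-0.06]],
    [[5,-6,0],[0,0,-0.13]],
    [[8,-10,0],[0,0,-0.2]],
    [[11,-14,0],[0,0,-0.27]],
    [[14,-18,0],[0,0,-0.34]],
    [[17,-22,0],[0,0,-0.41]],
    [[20,-26,0],[0,0,-0.48]],
    [[23,-30,0],[0,0,-0.55]],
    [[26,-34,0],[0,0,-0.62]],
    [[28,-37,0],[0,0,-0.68]],
  ],
  fingers=8.5,
  newtons=60,
)

```text
t: 1.15
tool_pos: [464.2, 198.8, 231.2]
ee_rot: [0.0, 0.477, 0.879, -0.0]
wrist_force: [0.7, 0.6, 0.2]
gripper_width: 85.6
grasp_force: 0.0
```

Call:
servo_tool(
  rows=[
    [[0.5,-4,0],[0,0,-0.05]],
    [[1,-8,-1],[0,0,-0.1]],
    [[1.5,-12,-2],[0,0,-0.15]],
    [[2,-16,-3],[0,0,-0.2]],
    [[2.5,-20,-4],[0,0,-0.25]],
    [[2.8,-24,-5],[0,0,-0.3]],
    [[3,-28,-6],[0,0,-0.35]],
    [[3.1,-31,-7],[0,0,-0.37]],
    [[3.1,-32.2,-8],[0,0,-0.37]],
    [[3.1,-32.2,-8],[0,0,-0.37]],
  ],
)

```text
t: 2.15
tool_pos: [492.6, -121.3, 149.3]
ee_rot: [-0.002, 0.629, 0.777, -0.001]
wrist_force: [-0.5, 0.5, -0.2]
gripper_width: 85.0
grasp_force: 0.0
```

```bash
python3 - <<'E'
from h import *
s=status.state(); w,x,y,z=s['ee_rot']; M=R.from_quat([x,y,z,w]).as_matrix()
print(s['t'],s['tool_pos'],M.round(3).tolist(),s['joints'],s['gripper_width'],s['wrist_force'])
E
```

```text
2.15 [ 492.56403861 -121.25531196  149.29747925] [[-0.208, 0.978, -0.003], [0.978, 0.208, 0.001], [0.002, -0.003, -1.0]] [-3.42466804e-01 -6.38276273e-02  1.83846946e+00 -1.44401467e-05
  1.37037677e+00 -5.51592754e-01] 84.99108066650791 [-0.48327378  0.5195729  -0.16448052]
```

Call:
servo_tool(
  rows=[
    [[0.1,0,-2],[0,0,0]],
    [[0.1,0,-4],[0,0,0]],
    [[0.1,0,-6],[0,0,0]],
    [[0.1,0,-8],[0,0,0]],
    [[0.1,0,-9.5],[0,0,0]],
    [[0.1,0,-10.5],[0,0,0]],
    [[0.1,0,-11.2],[0,0,0]],
    [[0.1,0,-11.2],[0,0,0]],
    [[0.1,0,-11.2],[0,0,0]],
    [[0.1,0,-11.2],[0,0,0]],
  ],
)

```text
t: 3.15
tool_pos: [495.7, -120.8, 40.3]
ee_rot: [0.001, 0.629, 0.778, 0.0]
wrist_force: [-0.3, -0.5, 0.6]
gripper_width: 85.1
grasp_force: 0.0
```

Call:
servo_tool(
  rows=[
    [[0,0,0],[0,0,0]],
    [[0,0,0],[0,0,0]],
    [[0,0,0],[0,0,0]],
    [[0,0,0],[0,0,0]],
    [[0,0,0],[0,0,0]],
    [[0,0,0],[0,0,0]],
    [[0,0,0],[0,0,0]],
    [[0,0,0],[0,0,0]],
    [[0,0,0],[0,0,0]],
    [[0,0,0],[0,0,0]],
  ],
  fingers=0.8,
  newtons=60,
)

```text
t: 4.15
tool_pos: [495.1, -120.6, 39.4]
ee_rot: [0.0, 0.629, 0.778, 0.0]
wrist_force: [1.7, 0.5, 0.9]
gripper_width: 14.5
grasp_force: 61.6
```

Call:
servo_tool(
  rows=[
    [[0,0,0.3],[0,0,0]],
    [[0,0,1],[0,0,0]],
    [[0,0,2],[0,0,0]],
    [[0,0,3.5],[0,0,0]],
    [[0,0,5],[0,0,0]],
    [[0,0,6.5],[0,0,0]],
    [[0,0,8],[0,0,0]],
    [[0,0,9],[0,0,0]],
    [[0,0,9],[0,0,0]],
    [[0,0,9],[0,0,0]],
  ],
)

```text
t: 5.15
tool_pos: [494.9, -120.5, 129.3]
ee_rot: [0.0, 0.629, 0.778, 0.0]
wrist_force: [-0.8, 0.6, -3.5]
gripper_width: 14.9
grasp_force: 61.1
```

```bash
python3 - <<'E'
from h import *
a=cam('scene')['pixels'][100:400,170:570,::-1];b=cam('top')['pixels'][170:320,130:490,::-1]
s=status.state();print(s['wrist_force'],s['tool_pos'],s['gripper_width'])
cv2.imwrite('pics/lift.png',np.vstack([cv2.resize(a,(720,400)),cv2.resize(b,(720,200))]))
E
```

```text
[ 0.06981054  0.70900432 -2.77657262] [ 494.22658007 -120.31892093  128.28788623] 15.078329782934029
```

View pics/lift.png

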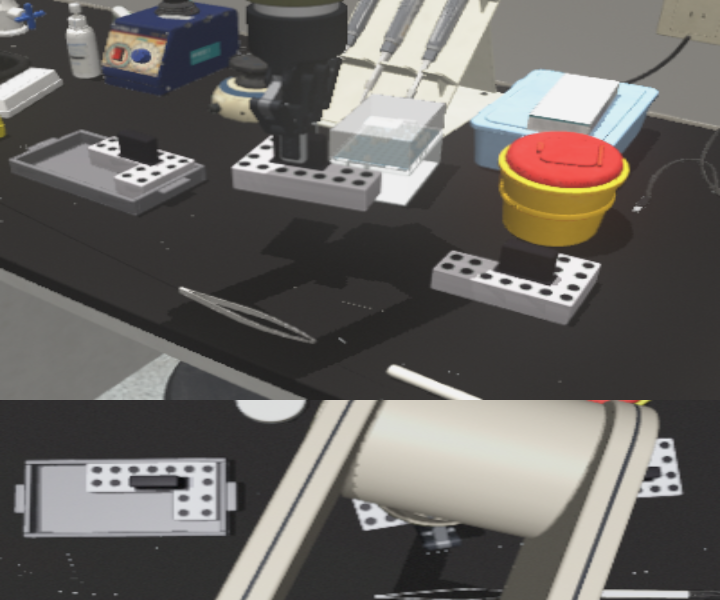

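The block is held level, with its corner at about (265, 185) in the scene crop. Next I carry it over to above the free space.

Call:
servo_tool(
  rows=[
    [[0,1,1],[0,0,-0.02]],
    [[0,3,2],[0,0,-0.05]],
    [[0,6,2],[0,0,-0.08]],
    [[0,9,2],[0,0,-0.11]],
    [[0,12,2],[0,0,-0.14]],
    [[0,15,2],[0,0,-0.17]],
    [[0,18,2],[0,0,-0.2]],
    [[0,21,2],[0,0,-0.21]],
    [[0,24,2],[0,0,-0.216]],
    [[0,26,2],[0,0,-0.216]],
  ],
)

```text
t: 6.25
tool_pos: [494.0, 141.3, 148.2]
ee_rot: [-0.001, 0.709, 0.706, -0.001]
wrist_force: [-0.1, -0.4, -2.7]
gripper_width: 15.4
grasp_force: 61.1
```

Call:
servo_tool(
  rows=[
    [[0,1.5,0],[0,0,0]],
    [[0,2.5,0],[0,0,0]],
    [[0,3.1,0],[0,0,0]],
    [[0,3.2,0],[0,0,0]],
    [[0,3.2,-1],[0,0,0]],
    [[0,3.2,-2],[0,0,0]],
    [[0,3.2,-3],[0,0,0]],
    [[0,3.2,-4],[0,0,0]],
    [[0,3.2,-4],[0,0,0]],
    [[0,3.2,-4],[0,0,0]],
  ],
)

```text
t: 7.25
tool_pos: [494.5, 171.2, 108.8]
ee_rot: [-0.0, 0.709, 0.705, -0.0]
wrist_force: [-0.1, 0.3, -2.2]
gripper_width: 15.2
grasp_force: 61.0
```

```bash
python3 - <<'E'
from h import *
a=cam('scene')['pixels'][130:290,140:320,::-1];b=cam('top')['pixels'][180:300,130:270,::-1]
s=status.state();print(s['t'],s['wrist_force'],s['tool_pos'],s['ee_rot'],s['joints'])
cv2.imwrite('pics/over.png',np.hstack([cv2.resize(a,(450,400)),cv2.resize(b,(350,300)) if 0 else cv2.copyMakeBorder(cv2.resize(b,(350,300)),0,100,0,0,0)]))
E
```

```text
7.35 [ 0.11002444  0.85971006 -3.01107912] [495.32021623 171.4898658  109.78793152] [2.25830894e-04 7.08889559e-01 7.05319368e-01 3.62672000e-04] [ 2.35474434e-01  1.81413410e-02  1.83346168e+00 -8.48111963e-06
  1.28913520e+00  2.40525807e-01]
```

View pics/over.png

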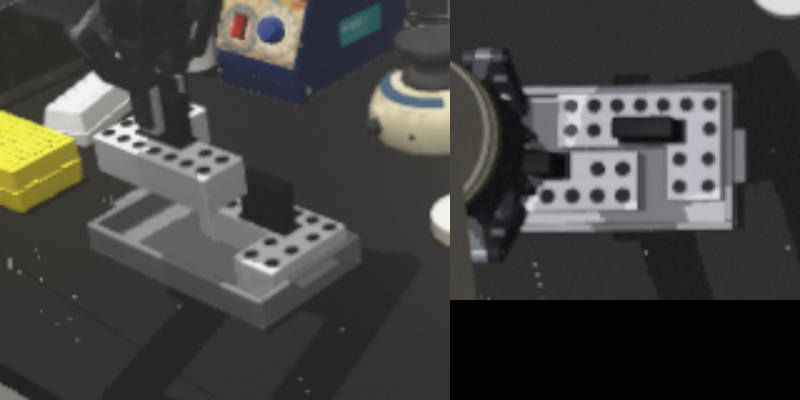

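The held block hangs over the free space. In the top crop its −y end is at column ~637 and its −x edge at row ~209, against the seated foot at 668 and its long arm at row 145. I check these at the proper heights.

```bash
python3 - <<'E'
from h import *
c=cam('top'); z=100
print('held: -y end,mid / -x edge / +x edge of arm',onplane(c,[[204.8,252],[198,263.6],[198,240.4]],z)[:,:2].round(1).tolist())
print('seated: foot +y face / arm -x face / arm +y end',onplane(c,[[217.2,248],[200,238],[173.2,227]],34)[:,:2].round(1).tolist())
print('tray -x rim in/out', onplane(c,[[200,269],[200,272]],24)[:,:2].round(1).tolist())
print('expected held: -y',171.5-70,'-x',495-30,'+x',495+10)
g=cv2.cvtColor(c['pixels'],cv2.COLOR_RGB2GRAY); print(g[232:276,197].tolist(),g[255,190:246].tolist())
E
```

```text
held: -y end,mid / -x edge / +x edge of arm [[482.9, 100.6], [463.6, 112.0], [502.7, 112.1]]
seated: foot +y face / arm -x face / arm +y end [[494.1, 91.8], [512.9, 123.4], [534.0, 172.9]]
tray -x rim in/out [[456.7, 125.5], [451.2, 125.5]]
expected held: -y 101.5 -x 465 +x 505
[42, 40, 31, 48, 80, 106, 118, 85, 133, 181, 186, 182, 154, 48, 46, 44, 48, 104, 162, 186, 189, 188, 169, 96, 44, 45, 48, 47, 109, 166, 183, 153, 103, 123, 122, 122, 110, 101, 113, 100, 64, 32, 29, 30] [146, 154, 184, 186, 186, 184, 163, 96, 98, 74, 128, 167, 187, 188, 155, 70, 80, 79, 108, 123, 124, 123, 124, 123, 124, 120, 123, 185, 175, 92, 46, 49, 48, 64, 133, 187, 191, 189, 189, 184, 152, 61, 50, 50, 54, 126, 193, 191, 124, 96, 143, 172, 145, 48, 45, 31]
```

Call:
servo_tool(
  rows=[
    [[0.1,0,-0.5],[0,0,0]],
    [[0.1,0,-1.2],[0,0,0]],
    [[0.1,0,-2],[0,0,0]],
    [[0.1,0,-2.8],[0,0,0]],
    [[0.1,0,-3.6],[0,0,0]],
    [[0.1,0,-4.4],[0,0,0]],
    [[0.1,0,-5.2],[0,0,0]],
    [[0.1,0,-5.8],[0,0,0]],
    [[0.1,0,-6.2],[0,0,0]],
    [[0.1,0,-6.2],[0,0,0]],
  ],
)

```text
t: 8.4
tool_pos: [495.4, 171.3, 46.6]
ee_rot: [-0.0, 0.709, 0.705, -0.0]
wrist_force: [-0.3, 0.4, -2.4]
gripper_width: 15.1
grasp_force: 61.1
```

Call:
servo_tool(
  rows=[
    [[0,0,-0.1],[0,0,0]],
    [[0,0,-0.2],[0,0,0]],
    [[0,0,-0.3],[0,0,0]],
    [[0,0,-0.4],[0,0,0]],
    [[0,0,-0.4],[0,0,0]],
  ],
)

```text
t: 8.9
tool_pos: [496.1, 171.5, 43.4]
ee_rot: [0.0, 0.709, 0.705, 0.0]
wrist_force: [0.4, 0.1, -3.2]
gripper_width: 15.2
grasp_force: 61.0
```

Call:
servo_tool(
  rows=[
    [[0,0,-0.05],[0,0,0]],
    [[0,0,-0.1],[0,0,0]],
    [[0,0,-0.1],[0,0,0]],
  ],
)

```text
t: 9.2
tool_pos: [496.3, 171.5, 43.3]
ee_rot: [0.0, 0.709, 0.705, 0.0]
wrist_force: [-2.7, -1.4, 6.0]
gripper_width: 14.9
grasp_force: 62.6
```

Call:
servo_tool(
  rows=[
    [[0,0,-0.05],[0,0,0]],
    [[0,0,-0.1],[0,0,0]],
    [[0,0,-0.1],[0,0,0]],
  ],
)

```text
t: 9.5
tool_pos: [496.3, 171.5, 43.3]
ee_rot: [0.0, 0.709, 0.705, 0.0]
wrist_force: [-8.8, -3.2, 16.3]
gripper_width: 14.8
grasp_force: 64.0
```

Contact is at the expected floor height (43.3). I ease off, release and retreat.

Call:
servo_tool(
  rows=[
    [[0,0,0.15],[0,0,0]],
    [[0,0,0.15],[0,0,0]],
  ],
)

```text
t: 9.7
tool_pos: [496.4, 171.6, 43.3]
ee_rot: [0.0, 0.709, 0.705, 0.0]
wrist_force: [-1.5, -0.9, 5.4]
gripper_width: 14.9
grasp_force: 62.2
```

Call:
servo_tool(
  rows=[
    [[0,0,0],[0,0,0]],
    [[0,0,0],[0,0,0]],
    [[0,0,0],[0,0,0]],
    [[0,0,0],[0,0,0]],
    [[0,0,0],[0,0,0]],
    [[0,0,0],[0,0,0]],
    [[0,0,0],[0,0,0]],
  ],
  fingers=5,
)

```text
t: 10.4
tool_pos: [495.9, 171.5, 42.8]
ee_rot: [-0.0, 0.709, 0.705, -0.0]
wrist_force: [0.5, -0.4, 0.0]
gripper_width: 49.9
grasp_force: 0.0
```

Call:
servo_tool(
  rows=[
    [[0,0,0.5],[0,0,0]],
    [[0,0,1.5],[0,0,0]],
    [[0,0,3],[0,0,0]],
    [[0,0,5],[0,0,0]],
    [[0,0,8],[0,0,0]],
    [[0,0,11],[0,0,0]],
    [[0,2,14],[0,0,0]],
    [[0,6,16],[0,0,0]],
    [[-1,10,17],[0,0,0]],
    [[-2,14,17],[0,0,0]],
  ],
)

```text
t: 11.4
tool_pos: [477.1, 313.4, 217.5]
ee_rot: [0.001, 0.709, 0.705, 0.003]
wrist_force: [1.9, 0.3, 0.0]
gripper_width: 50.3
grasp_force: 0.0
```

Call:
servo_tool(
  rows=[
    [[-2,4,0],[0,0,0]],
    [[-4,7,0],[0,0,0]],
    [[-6,10,0],[0,0,0]],
    [[-8,13,0],[0,0,0]],
    [[-10,16,0],[0,0,0]],
    [[-12,18,0],[0,0,0]],
    [[-13,20,0],[0,0,0]],
    [[-13,20,0],[0,0,0]],
    [[-13,20,0],[0,0,0]],
  ],
)

```text
t: 12.3
tool_pos: [345.8, 511.7, 214.0]
ee_rot: [0.0, 0.708, 0.706, 0.001]
wrist_force: [0.0, -1.1, -0.4]
gripper_width: 50.0
grasp_force: 0.0
```

```bash
python3 - <<'E'
from h import *
a=cam('scene')['pixels'][150:340,150:520,::-1];b=cam('top')['pixels'][190:290,130:500,::-1]
s=status.state();print(s['t'],s['wrist_force'],s['tool_pos'],np.abs(s['dq']).max())
cv2.imwrite('pics/end.png',np.vstack([cv2.resize(a,(740,380)),cv2.resize(b,(740,200))]))
E
```

```text
12.4 [0.54676782 0.33456197 0.06386049] [346.53146081 510.89199201 213.57399703] 0.009479430359446723
```

View pics/end.png

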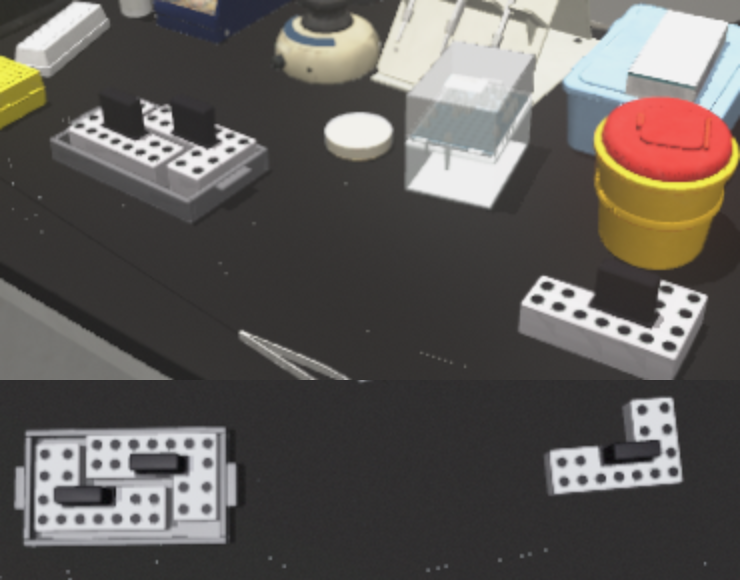

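The block lies flat in the tray at (35–165, 440–530) in the lower crop, nested with the seated block and with gaps all round. Block_b at (550–680, 400–490) was not moved, and the arm is clear of everything.

```bash
python3 -c "
from plant import arm; print(arm.sign_off())"
```

```text
the job is handed in; nothing more can be done
None
```

Block_a is seated flat in the tray and nested with the block already there, block_b was left where it lay, and the job was handed in at about 12.4 s with the arm clear.

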